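# Kit a head-bonding job into the bench tray

## Robot

A 7-joint arm with a two-finger parallel gripper is mounted at the origin on a cart in front of the work surface, level with it; the furniture and walls round the work are solid. World frame = base frame: x ahead of the robot, y to its left, z up, the work surface at z = 0. Lengths are in m, angles in degrees, forces in N, time in s.
With the tool pointing down it reaches from about 0.425 to 0.875 m from the base axis. Payload 4.7 kg.
Tool frame: the origin (TCP) lies at the very end of the fingers, on their centre line; the grasp point (between the pads) lies 19 mm behind it; z points along the fingers, y is the line along which they close (so a half turn about z gives the same grasp; the last joint's range is limited). The gripper opens to 87 mm and grips with 3 to 60 N. Pads are 19 mm wide; open, the fingers measure 117 mm over their backs; the gripper's body (75 mm by 190 mm) begins 51 mm behind the grasp point.
Start: joints at [75.292, 18.392, -4.016, 83.108, 1.295, 78.541, -3.26], TCP at [0.174, -0.626, 0.223] pointing down, gripper open.
Joint ranges: [-163.93, 163.93], [-17.29, 119.83], [-79.2, 71.16], [3.27, 140.29], [-89.18, 269.18], [5.43, 117.66], [-154.24, 154.24]. Speed limits (degrees/s): [147.25, 147.25, 180, 180, 180, 180, 180].

## Interface

Orientations are given as [roll, pitch, yaw] about the fixed x, y, z axes, in that order (R = Rz(yaw) Ry(pitch) Rx(roll)).
In Python, from cell import telemetry, cams, env gives the robot as it stands.
- The arm moves only by the tool arm_command, never from a script. Its argument "series" is text: rows parted by semicolons, each of 5 numbers parted by spaces: the shift along the tool's x, y, z in mm, then the turn about the tool's z in rad, then the closure in counts, from 0 (fully open) to 255 (shut). A call has 1 to 20 rows; each row shifts and turns the commanded pose from where the row before left it, along the tool's axes as they then stand; what a row does not reach is not made up. A row lasts 1/12 s, in which the tool goes at most 41.7 mm and 7.16 degrees, less where a joint would pass 70% of its speed; a pose out of reach is approached as far as the arm can. A call is refused whole if a number of a shift passes 41.7 or a number of a turn 0.125, either way. A call with a gripper value outside its range is refused whole. The fingers move at their own pace and stop on an object; "squeeze" is the grip in N (left out, the last holds). Time passes only in rows, so rows that do not move let the fingers close. It gives the time, the measured TCP pose, the force, the opening and the grip force at its end, in the units of the state.
- telemetry.get_obs(): the state, without advancing time (a new reading comes with each control period).
- cams.read_camera(name): name is "scene" or "top"; returns the picture (384x512x3 uint8, blue, green, red); there is no depth.
- cams.calibration(name): a dict with "K" (3x3 intrinsics, pixels), "origin" and "rotation" of the camera in the world. Camera axes: x right, y down, z forward; pixel columns grow to the right and rows downward; lengths in m; the calibration is good to about 2 mm. A picture is of the moment at which its call begins. calibration takes no time and is no camera call.
- env.sign_off(): hands the job in; it is judged then, once.
The state is a dict: "time_s": time; "qpos": joint angles; "joint_velocities": joint speeds; "effort": joint torques, N m; "tool_pos": TCP position; "tool_rot": TCP orientation; "force": force on the tool from outside, world axes, zero at the start; "wrist_torque": the same for the moment, N m; "grip_width": finger opening in m; "grasp_force": force on a finger pad.
Only numpy, scipy, OpenCV 4.12 (cv2) and the standard library are available. Lean on these libraries where they do the work, as an engineer would, in place of code of your own. Each camera call takes 0.05 s, during which the arm holds its last target. There are 200 camera calls.

## Task

Get the kit ready for gluing a club head: put both glue tubes and the wooden wedge into the open steel tray, each lying down on the tray's floor, not on top of one another and not hanging over the rim. Leave everything else, such as the grease jar and the putter head, where it is.

Things in the scene. Friction and masses are not known exactly. Their poses are not given: they have to be found in the camera images.
- tray_floor (a point): Open, flat-bottomed steel tray, 160 (its x) x 280 (its y) x 35 mm high outside, walls and floor 3 mm thick, fixed to the bench; it stands to the left of the robot's middle line. This point is the centre of the inner floor, 3 mm above the bench; x and y run along the short and the long side, z up.
- tube_red_mid (a point): White squeeze tube of glue with a brick-red cap, lying on the bench, 96 mm long (its x), about 26 mm wide (its y; 34 mm over the flat crimped end) and 25 mm high; solid enough to grip across its width, 30 g. The point is its centre, half-way up (12.5 mm above the bench).
- tube_dark_mid (a point): White squeeze tube of glue with a dark blue-grey cap, same size, axes and weight as the other tube. The point is its centre, half-way up (12.5 mm above the bench).
- wedge_mid (a point): Plain wooden wedge lying on the bench, 34 mm wide (its x, flat parallel sides), 100 mm long (its y), 28 mm high at its thick end (-y) tapering to 8 mm at its thin end (+y), 50 g. The point is its balance point: mid-width, 8 mm from the middle toward the thick end, 10 mm above the bench, where it is 20 mm high.
- jar_mid (a point): Bystander: dark grey round grease jar, 53 mm across, 47 mm high, loose. The point is its centre, half-way up. Leave it.
- putter_mid (a point): Bystander: dark mallet putter head, 60 x 93 x 42 mm, loose, sole down. The point is above the middle of its sole, 11 mm up. Leave it.
Things that resemble listed ones, but are neither listed nor needed, are in the scene too. Leave any pink look-alike of the part that bears tube_red_mid alone.

How it is judged:
By the outcome, as a careful person would: the job done as asked, in the order asked, and still so for the second after the job is handed in, with the robot touching nothing.
It also fails if it takes over 67 s, if anything falls off the work surface, if the arm or the gripper's body presses on something with over 40 N, if the wrist force passes 120 N, or if a joint passes its speed limit or range.

## Working session

There is one attempt and no reset: what is moved stays moved. The work goes in short steps, Python scripts to look and compute and a tool call to move; the robot and the scene stay as the last step left them, time stands still between calls to the robot, and variables do not carry over. Pictures are saved under pics/ and viewed, at most 10 in all, crops included, and the job is handed in when it is done.

Besides the shell and the picture viewer there is one more tool, called after ">>>" as name(argument=value, ...) on one line, values as JSON. arm_command: Moves the arm, as the interface text tells. Its arguments: {"type":"object","properties":{"series":{"type":"string"},"squeeze":{"type":"number"}},"required":["series"]}

```bash
mkdir -p pics; ls; python3 - <<'E'
from cell import telemetry, cams, env
import cv2,numpy as np
o=telemetry.get_obs();print(o)
for n in("scene","top"):
    im=cams.read_camera(n);cv2.imwrite(f"pics/{n}0.png",im)
    c=cams.calibration(n);print(n,c)
E
```

```text
pics
{'time_s': 0.0, 'qpos': array([75.28894809, 18.43854257, -4.01463828, 83.17475224,  1.29447357,
       78.54208961, -3.26076159]), 'joint_velocities': array([-0.02073989,  0.01529619,  0.00702108, -0.03997718, -0.05592815,
       -0.05059982,  0.02583988]), 'effort': array([ 1.49911205e-05, -4.91287529e+01, -4.03597103e-01, -3.12532425e+01,
       -6.38019713e-02,  4.37625451e-02,  1.61838766e-04]), 'tool_pos': array([ 0.17370566, -0.62577695,  0.22146858]), 'tool_rot': array([-1.79889828e+02,  5.60587343e-03,  1.55190893e+01]), 'force': array([-0.23467746,  0.1497741 , -0.66603225]), 'wrist_torque': array([-0.01373538, -0.01402263, -0.00654057]), 'grasp_force': 0.0, 'grip_width': 0.08658504351951685}
scene {'K': array([[418.76246563,   0.        , 254.99642213],
       [  0.        , 418.76246563, 192.86038531],
       [  0.        ,   0.        ,   1.        ]]), 'origin': array([0.00717273, 0.45661513, 0.88085623]), 'rotation': array([-137.32089866,    0.61236274, -137.2374151 ])}
top {'K': array([[499.88290815,   0.        , 247.44226356],
       [  0.        , 499.88290815, 187.82063007],
       [  0.        ,   0.        ,   1.        ]]), 'origin': array([ 0.21356449, -0.13201049,  1.41136151]), 'rotation': array([-166.95420579,   -0.27112171,  -90.1673095 ])}
```

View pics/scene0.png

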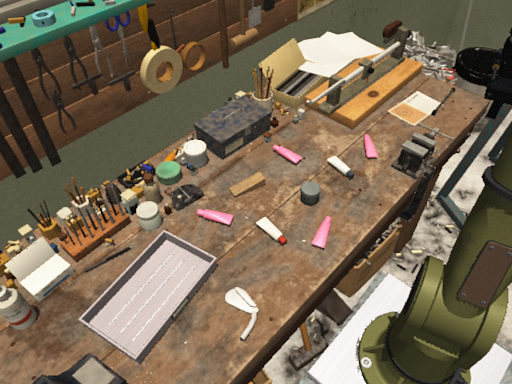

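View pics/top0.png

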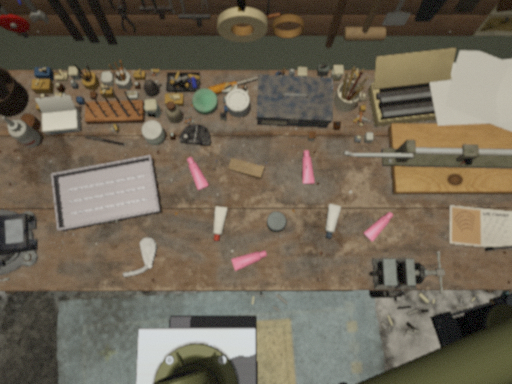

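The scene view shows the red-cap tube at (271,231), dark-cap tube at (341,167), wedge at (248,184) and tray at (150,290). In the top view these are at (219,222), (332,220), (246,168) and (107,192), with the jar at (277,221) and the putter at (195,135). 

Possible mix-ups, as top-view pixels: pink tubes at (197,173), (308,167), (250,260) and (379,226), and a white spoon-like thing at (147,253). I choose the two white tubes by cap colour, and will check them in a crop.

```bash
cat > h.py <<'E'
import numpy as np,cv2
from scipy.spatial.transform import Rotation as R
from cell import telemetry, cams, env
def ray(n,px,z):
    c=cams.calibration(n);r=R.from_euler('xyz',c['rotation'],degrees=True).as_matrix()
    px=np.atleast_2d(np.asarray(px,float));d=np.c_[px,np.ones(len(px))]@np.linalg.inv(c['K']).T@r.T
    o=c['origin'];return o+d*((z-o[2])/d[:,2])[:,None]
def blob(m,seed):
    k,l,s,c=cv2.connectedComponentsWithStats(m.astype(np.uint8))
    i=1+np.argmin(np.hypot(*(c[1:]-seed).T)+1000*(s[1:,4]<15));return np.argwhere(l==i)[:,::-1],s[i]
E
python3 - <<'E'
from h import *
im=cv2.imread('pics/top0.png');sc=cv2.imread('pics/scene0.png')
h=cv2.cvtColor(im,cv2.COLOR_BGR2HSV)
white=(h[...,1]<70)&(h[...,2]>130)
def info(m,seed,z,t):
    p,s=blob(m,seed);w=ray('top',p,z)[:,:2];b=cv2.minAreaRect((w*1000).astype(np.float32))
    u,S,v=np.linalg.svd(w-w.mean(0),full_matrices=False)
    print(t,s,w.mean(0).round(3),'axis',np.degrees(np.arctan2(v[0,1],v[0,0])).round(1),'rect',np.round(b[0]),np.round(b[1]),b[2])
info(white,(220,218),.0125,'red');info(white,(333,216),.0125,'dark')
for s in((216,237),(329,235)): print('cap px',s,ray('top',s,.0125))
hs=cv2.cvtColor(sc,cv2.COLOR_BGR2HSV)
print(h[168,246],h[160,232],h[176,258],h[150,250],h[182,240])
print('tray rim px',ray('top',[(52,176),(151,156),(160,212),(61,230)],.035).round(3))
print('spoon',ray('top',(147,253),.0),'jar',ray('top',(277,221),.04))
a=[(im,160,130,200,120),(sc,220,150,150,100)]
a=[cv2.resize(i[y:y+hh,x:x+w],(800,int(hh*800/w)),interpolation=3) for i,x,y,w,hh in a]
a=np.vstack([cv2.resize(q,(450,290)) for q in a]);cv2.imwrite('pics/crop1.png',a)
E
```

```text
red [213 206  15  29 317] [ 0.449 -0.059] axis 170.6 rect [445. -61.] [38. 81.] 86.37162780761719
dark [326 203  16  29 323] [ 0.455 -0.381] axis 166.1 rect [ 452. -383.] [38. 82.] 81.8752212524414
cap px (216, 237) [[ 0.39610088 -0.05088152  0.0125    ]]
cap px (329, 235) [[ 0.40101591 -0.3686237   0.0125    ]]
[ 18  94 144] [ 18  88 148] [ 17 103 129] [ 15  54 113] [ 17  95 123]
tray rim px [[0.568 0.415 0.035]
 [0.627 0.137 0.035]
 [0.464 0.105 0.035]
 [0.414 0.377 0.035]]
spoon [[0.35304569 0.14320716 0.        ]] jar [[ 0.43667187 -0.22115193  0.04      ]]
```

View pics/crop1.png

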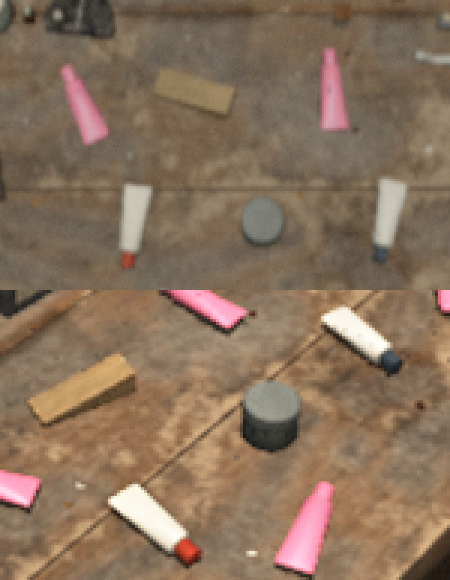

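The crop shows the red-cap tube at top px ~(219,222), the dark-cap tube at ~(332,220), both caps pointing toward the robot. The wedge is plain, thin end left at ~(230,164) and thick end right at ~(262,172). The pink tubes are clearly different.

```bash
python3 - <<'E'
from h import *
im=cv2.imread('pics/top0.png');h=cv2.cvtColor(im,cv2.COLOR_BGR2HSV).astype(int)
H,S,V=h[...,0],h[...,1],h[...,2]
white=(S<70)&(V>130)
masks={'red':(((H<6)|(H>174))&(S>120),(217,238)),'dark':((H>90)&(H<125)&(S>50),(329,236))}
for n,sd in(('red',(220,218)),('dark',(333,216))):
    p,_=blob(white,sd);q,s=blob(*masks[n]);print(n,'cap',s)
    w=ray('top',p,.015)[:,:2];k=ray('top',q,.0125)[:,:2]
    d=k.mean(0)-w.mean(0);d/=np.hypot(*d);t=np.r_[w,k]@d;
    c=w.mean(0);m=c+d*((t.min()+t.max())/2-c@d);print('mid',m.round(3),'len',np.ptp(t).round(3),'yaw(away)',np.degrees(np.arctan2(*-d[::-1])).round(1))
c=np.r_[ray('top',[(231.1,158.1),(228.4,169.3)],.008),ray('top',[(264.4,166.4),(260.4,178)],.028)]
a,b=c[:2].mean(0),c[2:].mean(0);d=a-b;print(c.round(3),'len',np.hypot(*d[:2]).round(3),'yaw',np.degrees(np.arctan2(d[1],d[0])),'bal',(a+b)[:2]/2-8e-3*d[:2]/np.hypot(*d[:2]))
E
```

```text
red cap [214 235   6   5  19]
mid [ 0.438 -0.057] len 0.096 yaw(away) -7.2
dark cap [188  78   9  11  55]
mid [ 0.654 -0.184] len 0.624 yaw(away) -135.4
[[ 0.628 -0.092  0.008]
 [ 0.594 -0.084  0.008]
 [ 0.597 -0.188  0.028]
 [ 0.563 -0.177  0.028]] len 0.099 yaw 71.74708580120725 bal [ 0.59296876 -0.14295649]
```

```bash
cat >> h.py <<'E'
def plan(x,y,z,yaw):
    "turn (rad, about tool z) first, then the shift in tool axes (mm)"
    o=telemetry.get_obs();r=o['tool_rot'];t=(yaw-r[2]+180)%360-180
    M=R.from_euler('xyz',[r[0],r[1],yaw],degrees=True).as_matrix()
    print('turn',round(-np.radians(t),3),'shift',((np.array([x,y,z])-o['tool_pos'])@M*1000).round(1),'t',o['time_s'])
E
python3 -c "
from h import *
plan(.444,-.378,.22,-13)"
```

```text
turn 0.498 shift [ 207.6 -302.3    2.1] t 0.1
```

>>> arm_command(series="0 0 0 0.124 0; 0 0 0 0.124 0; 0 0 0 0.124 0; 0 0 0 0.124 0; 17.3 -25.2 0 0 0; 17.3 -25.2 0 0 0; 17.3 -25.2 0 0 0; 17.3 -25.2 0 0 0; 17.3 -25.2 0 0 0; 17.3 -25.2 0 0 0; 17.3 -25.2 0 0 0; 17.3 -25.2 0 0 0; 17.3 -25.2 0 0 0; 17.3 -25.2 0 0 0; 17.3 -25.2 0 0 0; 17.3 -25.2 0 0 0; 0 0 0 0 0; 0 0 0 0 0")

```text
time_s: 1.6
tool_pos: [0.4453, -0.3757, 0.2221]
tool_rot: [-180.0, 0.0, -12.6]
force: [-0.1, -0.4, 0.3]
grip_width: 0.0869
grasp_force: 0.0
```

```bash
python3 -c "
from h import *
print(ray('scene',[(332.7,161),(351,175),(341.8,168),(261,220.7),(282.7,240.7),(271.8,230.7)],.0125).round(3))
plan(.444,-.378,.006,-13)"
```

```text
[[ 0.473 -0.379  0.012]
 [ 0.398 -0.366  0.012]
 [ 0.435 -0.372  0.012]
 [ 0.478 -0.062  0.012]
 [ 0.393 -0.051  0.012]
 [ 0.434 -0.056  0.012]]
turn 0.007 shift [ -0.7   2.7 216.1] t 1.6
```

>>> arm_command(series="-4 1 36 0 0; 0 0 36 0 0; 0 0 36 0 0; 0 0 36 0 0; 0 0 36 0 0; 0 0 24 0 0; 0 0 10 0 0; 0 0 0 0 0; 0 0 0 0 255; 0 0 0 0 255; 0 0 0 0 255; 0 0 0 0 255; 0 0 0 0 255; 0 0 0 0 255; 0 0 0 0 255; 0 0 0 0 255", squeeze=12)

```text
time_s: 2.93
tool_pos: [0.4397, -0.3781, 0.0088]
tool_rot: [180.0, -0.0, -12.9]
force: [-0.2, -0.2, -0.3]
grip_width: 0.0419
grasp_force: 0.0
```

>>> arm_command(series="0 0 0 0 255; 0 0 0 0 255; 0 0 0 0 255; 0 0 0 0 255; 0 0 0 0 255; 0 0 0 0 255; 0 0 0 0 255; 0 0 0 0 255")

```text
time_s: 3.6
tool_pos: [0.4396, -0.378, 0.0085]
tool_rot: [180.0, 0.0, -12.9]
force: [0.8, -0.3, 0.8]
grip_width: 0.026
grasp_force: 12.0
```

>>> arm_command(series="0 0 -25 0 255; 0 0 -35 0 255; 0 0 -35 0 255; 0 0 -25 0 255; 0 0 0 -0.11 255; 0 0 0 -0.11 255; 0 0 0 -0.11 255; 0 0 0 -0.105 255; 0 0 0 0 255; 0 0 0 0 255")

```text
time_s: 4.43
tool_pos: [0.4395, -0.3781, 0.1285]
tool_rot: [180.0, 0.0, 11.8]
force: [0.0, 0.3, 0.3]
grip_width: 0.026
grasp_force: 12.0
```

```bash
python3 -c "
from h import *
print(telemetry.get_obs()['grip_width']);plan(.522,.239,.13,12)"
```

```text
0.025953799010120373
turn -0.003 shift [ 209.  -586.5   -1.6] t 4.4333
```

>>> arm_command(series="11.6 -32.6 0 0 255; 11.6 -32.6 0 0 255; 11.6 -32.6 0 0 255; 11.6 -32.6 0 0 255; 11.6 -32.6 0 0 255; 11.6 -32.6 0 0 255; 11.6 -32.6 0 0 255; 11.6 -32.6 0 0 255; 11.6 -32.6 0 0 255; 11.6 -32.6 0 0 255; 11.6 -32.6 0 0 255; 11.6 -32.6 0 0 255; 11.6 -32.6 0 0 255; 11.6 -32.6 0 0 255; 11.6 -32.6 0 0 255; 11.6 -32.6 0 0 255; 11.6 -32.6 0 0 255; 11.6 -32.6 0 0 255; 0 0 0 0 255; 0 0 0 0 255")

```text
time_s: 6.1
tool_pos: [0.5208, 0.2423, 0.1284]
tool_rot: [-179.9, 0.0, 12.2]
force: [0.2, -1.2, -0.2]
grip_width: 0.0256
grasp_force: 12.0
```

```bash
python3 -c "
from h import *
plan(.522,.239,.013,12)
cv2.imwrite('pics/t1.png',np.vstack([cv2.resize(cams.read_camera('scene')[200:380,60:300],(640,300)),cv2.resize(cams.read_camera('top')[130:260,30:260],(640,300))]))"
```

```text
turn 0.003 shift [  0.6   3.6 115.4] t 6.1
```

View pics/t1.png

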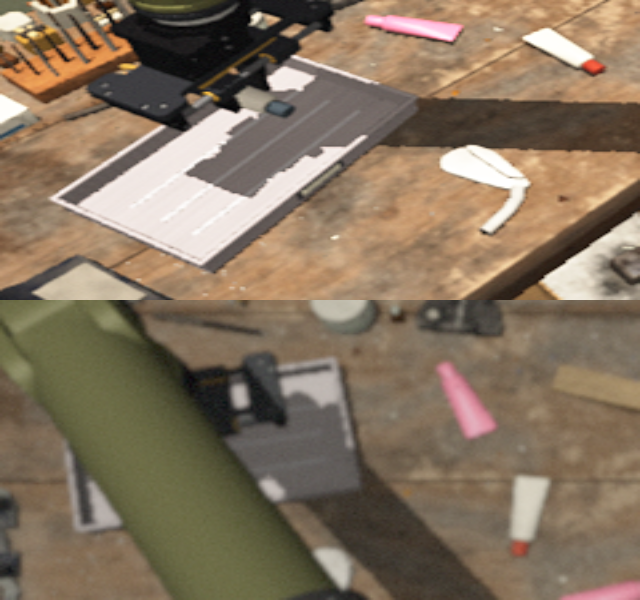

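The tube is in the gripper, cap at ~(280,107) of the crop, over the tray middle. The red tube and pink tube to the right are undisturbed. Now lowering.

>>> arm_command(series="0 3 30 0 255; 0 0 30 0 255; 0 0 30 0 255; 0 0 17 0 255; 0 0 8 0 255; 0 0 0 0 255; 0 0 0 0 132; 0 0 0 0 132; 0 0 0 0 132; 0 0 0 0 132; 0 0 0 0 132; 0 0 0 0 132; 0 0 0 0 132; 0 0 -10 0 132; 0 0 -30 0 132; 0 0 -40 0 132; 0 0 -40 0 132; 0 0 0 0 0; 0 0 0 0 0")

```text
time_s: 7.78
tool_pos: [0.5241, 0.2376, 0.1371]
tool_rot: [-180.0, -0.4, 12.0]
force: [0.3, -0.2, -0.8]
grip_width: 0.049
grasp_force: 0.0
```

```bash
python3 -c "
from h import *
plan(.438,-.057,.13,-8)"
```

```text
turn 0.35 shift [-44.3 303.8   6.8] t 7.7833
```

>>> arm_command(series="0 0 0 0.117 0; 0 0 0 0.117 0; 0 0 0 0.116 0; -4.4 30.4 0 0 0; -4.4 30.4 0 0 0; -4.4 30.4 0 0 0; -4.4 30.4 0 0 0; -4.4 30.4 0 0 0; -4.4 30.4 0 0 0; -4.4 30.4 0 0 0; -4.4 30.4 0 0 0; -4.4 30.4 0 0 0; -4.4 30.4 0 0 0; 0 0 0 0 0; 0 0 0 0 0; 0 0 0 0 0")

```text
time_s: 9.12
tool_pos: [0.4358, -0.0576, 0.1329]
tool_rot: [-180.0, 0.1, -8.0]
force: [0.2, 0.5, 0.0]
grip_width: 0.0872
grasp_force: 0.0
```

```bash
python3 -c "
from h import *
plan(.438,-.0565,.0085,-8)
cv2.imwrite('pics/t2.png',np.vstack([cv2.resize(cams.read_camera('scene')[200:380,60:300],(640,300)),cv2.resize(cams.read_camera('top')[130:260,30:260],(640,300))]))"
```

```text
turn -0.0 shift [  2.2  -1.4 124.4] t 9.1167
```

View pics/t2.png

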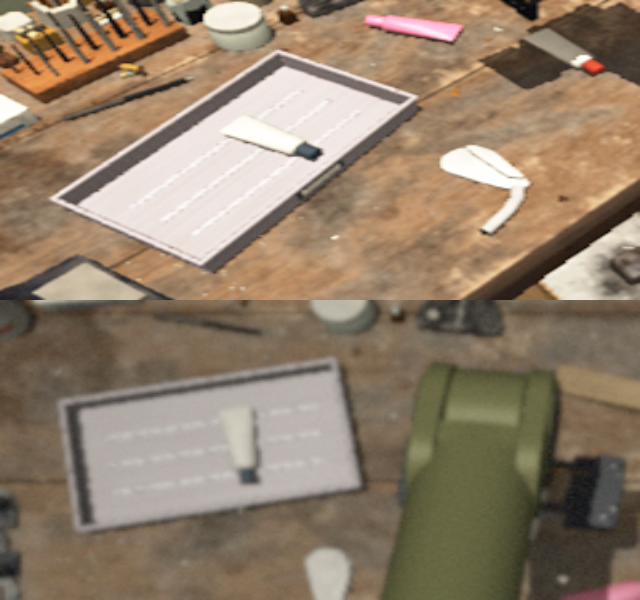

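The dark-cap tube lies flat on the tray floor, at crop (270,137) / (240,445). The red tube, at (570,50), is under the gripper's shadow. Grasping it now.

>>> arm_command(series="2 -1 36 0 0; 0 0 36 0 0; 0 0 30 0 0; 0 0 15 0 0; 0 0 7 0 0; 0 0 0 0 0; 0 0 0 0 255; 0 0 0 0 255; 0 0 0 0 255; 0 0 0 0 255; 0 0 0 0 255; 0 0 0 0 255; 0 0 0 0 255; 0 0 0 0 255; 0 0 0 0 255; 0 0 0 0 255; 0 0 0 0 255; 0 0 0 0 255; 0 0 0 0 255; 0 0 0 0 255")

```text
time_s: 10.88
tool_pos: [0.4383, -0.0577, 0.0095]
tool_rot: [180.0, 0.0, -8.0]
force: [-0.2, -0.2, -0.1]
grip_width: 0.0254
grasp_force: 12.0
```

>>> arm_command(series="0 0 0 0 255; 0 0 0 0 255; 0 0 0 0 255; 0 0 -25 0 255; 0 0 -35 0 255; 0 0 -35 0 255; 0 0 -25 0 255; 0 0 0 -0.116 255; 0 0 0 -0.116 255; 0 0 0 -0.116 255; 0 0 0 0 255; 0 0 0 0 255")

```text
time_s: 11.88
tool_pos: [0.4382, -0.0577, 0.1294]
tool_rot: [180.0, 0.0, 11.7]
force: [0.6, -1.1, 0.3]
grip_width: 0.0256
grasp_force: 12.0
```

```bash
python3 -c "
from h import *
plan(.538,.175,.13,12)"
```

```text
turn -0.005 shift [ 146.  -206.8   -0.6] t 11.8833
```

>>> arm_command(series="18.2 -25.8 0 0 255; 18.2 -25.8 0 0 255; 18.2 -25.8 0 0 255; 18.2 -25.8 0 0 255; 18.2 -25.8 0 0 255; 18.2 -25.8 0 0 255; 18.2 -25.8 0 0 255; 18.2 -25.8 0 0 255; 0 0 0 0 255; 0 0 0 0 255; 0 0 0 0 255")

```text
time_s: 12.8
tool_pos: [0.5378, 0.1737, 0.1289]
tool_rot: [180.0, 0.1, 11.8]
force: [0.8, -0.5, 0.3]
grip_width: 0.0263
grasp_force: 12.0
```

```bash
python3 -c "
from h import *
plan(.538,.175,.0145,12)"
```

```text
turn -0.003 shift [  0.6  -1.2 114.4] t 12.8
```

>>> arm_command(series="0 -1 30 0 255; 0 0 30 0 255; 0 0 30 0 255; 0 0 17 0 255; 0 0 7 0 255; 0 0 0 0 255; 0 0 0 0 132; 0 0 0 0 132; 0 0 0 0 132; 0 0 0 0 132; 0 0 0 0 132; 0 0 0 0 132; 0 0 0 0 132; 0 0 -10 0 132; 0 0 -30 0 132; 0 0 -40 0 132; 0 0 -40 0 132; 0 0 0 0 0; 0 0 0 0 0")

```text
time_s: 14.38
tool_pos: [0.54, 0.1762, 0.1392]
tool_rot: [180.0, -0.4, 11.9]
force: [0.2, 0.8, -0.8]
grip_width: 0.0484
grasp_force: 0.0
```

```bash
python3 -c "
from h import *
plan(.593,-.143,.135,72)"
```

```text
turn -1.049 shift [-287.3  149.     2.4] t 14.3833
```

>>> arm_command(series="0 0 0 -0.117 0; 0 0 0 -0.117 0; 0 0 0 -0.117 0; 0 0 0 -0.117 0; 0 0 0 -0.117 0; 0 0 0 -0.117 0; 0 0 0 -0.117 0; 0 0 0 -0.117 0; 0 0 0 -0.113 0; -28.7 14.9 0 0 0; -28.7 14.9 0 0 0; -28.7 14.9 0 0 0; -28.7 14.9 0 0 0; -28.7 14.9 0 0 0; -28.7 14.9 0 0 0; -28.7 14.9 0 0 0; -28.7 14.9 0 0 0; -28.7 14.9 0 0 0; -28.7 14.9 0 0 0")

```text
time_s: 15.97
tool_pos: [0.5901, -0.1452, 0.1343]
tool_rot: [-179.9, 0.0, 72.0]
force: [0.2, 0.6, 0.5]
grip_width: 0.0872
grasp_force: 0.0
```

>>> arm_command(series="0 0 0 0 0; 0 0 0 0 0")

```text
time_s: 16.13
tool_pos: [0.5899, -0.1465, 0.1338]
tool_rot: [-179.8, 0.0, 71.7]
force: [-0.1, 0.4, 0.5]
grip_width: 0.0867
grasp_force: 0.0
```

```bash
python3 -c "
from h import *
plan(.593,-.143,.006,72)
cv2.imwrite('pics/t3.png',np.vstack([cv2.resize(cams.read_camera('scene')[140:320,80:320],(640,300)),cv2.resize(cams.read_camera('top')[130:260,30:300],(640,300))]))"
```

```text
turn -0.005 shift [  4.4   2.2 127.8] t 16.1333
```

View pics/t3.png

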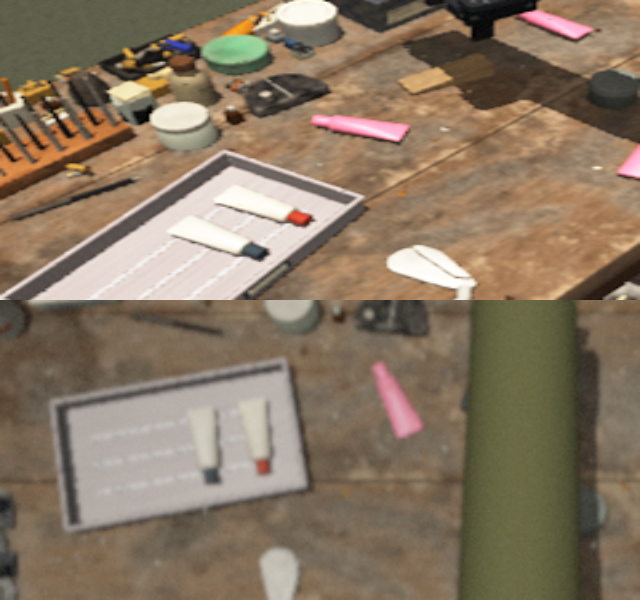

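Both tubes lie flat in the tray, red-cap at (260,205) and dark-cap at (215,238) of the crop. The wedge, at (445,72), is untouched. Now the wedge.

>>> arm_command(series="4 2 36 0 0; 0 0 36 0 0; 0 0 30 0 0; 0 0 17 0 0; 0 0 8 0 0; 0 0 0 0 0; 0 0 0 0 255; 0 0 0 0 255; 0 0 0 0 255; 0 0 0 0 255; 0 0 0 0 255; 0 0 0 0 255; 0 0 0 0 255; 0 0 0 0 255; 0 0 0 0 255; 0 0 0 0 255; 0 0 0 0 255; 0 0 0 0 255; 0 0 0 0 255; 0 0 0 0 255", squeeze=15)

```text
time_s: 17.9
tool_pos: [0.5943, -0.1406, 0.0086]
tool_rot: [180.0, 0.0, 72.0]
force: [0.1, -1.4, 0.1]
grip_width: 0.0338
grasp_force: 15.0
```

>>> arm_command(series="0 0 0 0 255; 0 0 -25 0 255; 0 0 -35 0 255; 0 0 -35 0 255; 0 0 -30 0 255; 0 0 0 -0.105 255; 0 0 0 -0.105 255; 0 0 0 -0.105 255; 0 0 0 -0.105 255; 0 0 0 -0.104 255; 0 0 0 0 255; 0 0 0 0 255")

```text
time_s: 18.9
tool_pos: [0.5939, -0.1404, 0.1332]
tool_rot: [-180.0, -0.0, 101.9]
force: [-0.4, 0.2, -0.4]
grip_width: 0.0335
grasp_force: 15.0
```

```bash
python3 -c "
from h import *
s=np.radians(12);p=np.array([.518,.2585])+.072*np.array([-np.sin(s),np.cos(s)]);print(p);plan(*p,.13,102)"
```

```text
[0.50303036 0.32892663]
turn -0.002 shift [478.    8.7   3.5] t 18.9
```

>>> arm_command(series="33.9 0.6 0 0 255; 33.9 0.6 0 0 255; 33.9 0.6 0 0 255; 33.9 0.6 0 0 255; 33.9 0.6 0 0 255; 33.9 0.6 0 0 255; 33.9 0.6 0 0 255; 33.9 0.6 0 0 255; 33.9 0.6 0 0 255; 33.9 0.6 0 0 255; 33.9 0.6 0 0 255; 33.9 0.6 0 0 255; 33.9 0.6 0 0 255; 33.9 0.6 0 0 255; 0 0 0 0 255; 0 0 0 0 255; 0 0 0 0 255")

```text
time_s: 20.32
tool_pos: [0.5034, 0.325, 0.1332]
tool_rot: [-180.0, 0.1, 102.0]
force: [0.0, -0.6, -0.8]
grip_width: 0.0337
grasp_force: 15.0
```

```bash
python3 -c "
from h import *
plan(.504,.325,.0135,102)
cv2.imwrite('pics/t4.png',np.vstack([cv2.resize(cams.read_camera('scene')[200:380,60:300],(640,300)),cv2.resize(cams.read_camera('top')[130:260,30:260],(640,300))]))"
```

```text
turn -0.001 shift [ -0.    0.6 119.7] t 20.3167
```

View pics/t4.png

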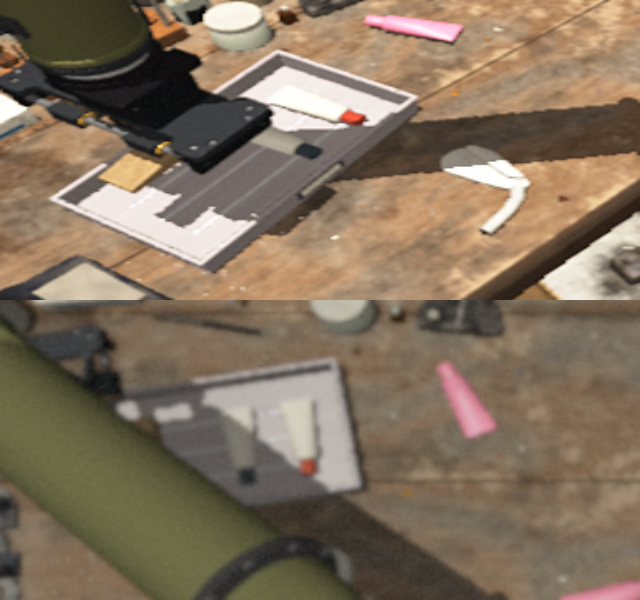

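The wedge is held level, thin end at crop (130,170) over the far part of the tray, clear of both tubes. Lowering and releasing.

>>> arm_command(series="0 0 30 0 255; 0 0 30 0 255; 0 0 30 0 255; 0 0 20 0 255; 0 0 9 0 255; 0 0 0 0 255; 0 0 0 0 255; 0 0 0 0 110; 0 0 0 0 110; 0 0 0 0 110; 0 0 0 0 110; 0 0 0 0 110; 0 0 0 0 110; 0 0 0 0 110; 0 0 -10 0 110; 0 0 -30 0 110; 0 0 -40 0 110; 0 0 -40 0 110; 0 0 0 0 110; 0 0 0 0 110")

```text
time_s: 22.08
tool_pos: [0.505, 0.3269, 0.1381]
tool_rot: [179.7, -0.1, 102.0]
force: [0.4, -0.7, -0.5]
grip_width: 0.0497
grasp_force: 0.0
```

>>> arm_command(series="-30 0 0 0 0; -35 0 0 0 0; -35 0 0 0 0; -35 0 0 0 0; -35 0 0 0 0; -35 0 0 0 0; -35 0 0 0 0; -35 0 0 0 0; -35 0 0 0 0; -35 0 0 0 0; -35 0 0 0 0; -30 0 0 0 0; 0 0 0 0 0; 0 0 0 0 0")

```text
time_s: 23.25
tool_pos: [0.5881, -0.0783, 0.133]
tool_rot: [-179.9, -0.1, 101.8]
force: [-0.7, 1.4, -0.2]
grip_width: 0.0872
grasp_force: 0.0
```

```bash
python3 -c "
from h import *
cv2.imwrite('pics/t5.png',np.vstack([cv2.resize(cams.read_camera('scene')[140:380,60:380],(640,300)),cv2.resize(cams.read_camera('top')[110:280,30:400],(640,300))]))"
```

```text
(no output)
```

View pics/t5.png

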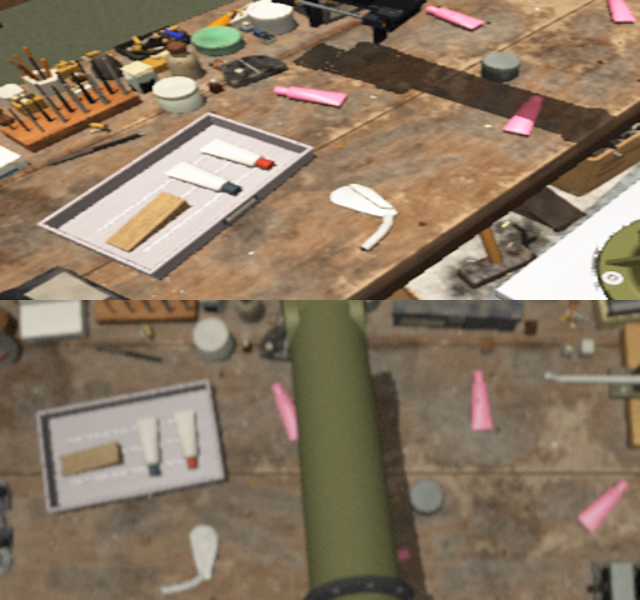

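All three pieces lie flat and apart inside the tray: wedge at crop (147,222), dark-cap tube at (203,178) and red-cap tube at (238,154). The jar, putter head and pink tubes have not moved.

```bash
python3 -c "
from cell import env
print(env.sign_off())"
```

```text
the job is handed in; nothing more can be done
None
```

Both glue tubes and the wedge are lying flat and apart on the tray floor, nothing else looks moved in the last pictures, and I handed the job in at about 23 s of the 67 s allowed (no verdict was returned).

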